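# Snap the sample chamber's lid shut

### The job

The lid of the sample chamber on the microscope stage is not fastened yet: press down the four raised sections of its rim with the fingertips, one after another, until each one clicks shut and stays flush with the lid. Only press: do not pick up the chamber or push it out of its place, and leave the other things on the stage alone.

Things in the scene. Friction and masses are not known exactly. Their poses are not given: they have to be found in the camera images.
- chamber: Loose sample chamber, 190 x 150 mm (its x and y) and 45 mm tall, about 1 kg, dark grey painted metal box with solid corners and a mid-grey snap-fit lid, standing on rubber on the stage plate (the plate's top is 50 mm above the work surface). Origin: centre of its underside; z up. The lid's middle is a fixed 120 x 80 mm grey frame around a window, its top at z = 45 mm; around it lie the four hinged rim sections, one on each side, between the fixed corners.
- rim_far (a joint): Hinge of the rim section on the chamber's +x side, a plain grey flap 78 mm long, 34 mm deep (outwards) and 5 mm thick, hinged on its inner edge along the window frame. rad: 0 = standing up, outer edge some 14 mm above the lid; grows as it is pressed down; 0.44 = shut, flush with the lid at 45 mm. Over-centre snap: it resists with up to about 8 N at its outer edge (more nearer the hinge), springs back up if let go before about 0.22, and past that snaps down to 0.44 and stays.
- press_far (a point): Point on the top face of the section on the chamber's +x side, mid-length, 24 mm out from its hinge (10 mm from its outer edge); moves with the flap. A good place to press straight down; shut, it lies at z = 45 mm in the chamber's frame.
- rim_left (a joint): Hinge of the rim section on the chamber's +y side, a plain grey flap 116 mm long, 34 mm deep (outwards) and 5 mm thick, hinged on its inner edge along the window frame. rad: 0 = standing up, outer edge some 14 mm above the lid; grows as it is pressed down; 0.44 = shut, flush with the lid at 45 mm. Over-centre snap: it resists with up to about 8 N at its outer edge (more nearer the hinge), springs back up if let go before about 0.22, and past that snaps down to 0.44 and stays.
- press_left (a point): Point on the top face of the section on the chamber's +y side, mid-length, 24 mm out from its hinge (10 mm from its outer edge); moves with the flap. A good place to press straight down; shut, it lies at z = 45 mm in the chamber's frame.
- rim_near (a joint): Hinge of the rim section on the chamber's -x side, a plain grey flap 78 mm long, 34 mm deep (outwards) and 5 mm thick, hinged on its inner edge along the window frame. rad: 0 = standing up, outer edge some 14 mm above the lid; grows as it is pressed down; 0.44 = shut, flush with the lid at 45 mm. Over-centre snap: it resists with up to about 8 N at its outer edge (more nearer the hinge), springs back up if let go before about 0.22, and past that snaps down to 0.44 and stays.
- press_near (a point): Point on the top face of the section on the chamber's -x side, mid-length, 24 mm out from its hinge (10 mm from its outer edge); moves with the flap. A good place to press straight down; shut, it lies at z = 45 mm in the chamber's frame.
- rim_right (a joint): Hinge of the rim section on the chamber's -y side, a plain grey flap 116 mm long, 34 mm deep (outwards) and 5 mm thick, hinged on its inner edge along the window frame. rad: 0 = standing up, outer edge some 14 mm above the lid; grows as it is pressed down; 0.44 = shut, flush with the lid at 45 mm. Over-centre snap: it resists with up to about 8 N at its outer edge (more nearer the hinge), springs back up if let go before about 0.22, and past that snaps down to 0.44 and stays.
- press_right (a point): Point on the top face of the section on the chamber's -y side, mid-length, 24 mm out from its hinge (10 mm from its outer edge); moves with the flap. A good place to press straight down; shut, it lies at z = 45 mm in the chamber's frame.
- objective: Bystander: spare steel microscope lens, 34 mm across, 55 mm tall, standing on the stage plate; origin at its underside.
- oil_bottle: Bystander: amber bottle with black cap, 30 mm across, 60 mm tall, on the stage plate; origin at its underside.
- slide_box: Bystander: white slide box 85 x 34 x 30 mm, on the stage plate; origin at its underside.
- dust_cap: Bystander: black dust cap, 36 mm across, 22 mm tall, on the stage plate; origin at its underside.
There are look-alikes about, which are no part of the job. Of the things shaped like the chamber, the grey one is meant.

How it is judged:
At the end, for the whole second after the job is handed in: All four rim sections are shut (within 0.06 rad, about 2 mm at the outer edge, of flush) and stay so by themselves; the chamber stands flat and at rest within 30 mm of where it was; the four bystanders lie within 20 mm of where they were (value of joint each of rim_far, rim_left, rim_near, rim_right above 0.38 rad and distance of chamber from where it was at the start of the episode below 0.03 m and angle between chamber's own z axis and vertical below 0.05 rad and linear speed of chamber below 0.02 m/s and distance of each of objective, oil_bottle, slide_box, dust_cap from where it was at the start of the episode below 0.02 m); the robot touches nothing.
It fails at once if the chamber is lifted (more than 12 mm) or tipped (more than 0.15 rad) (height (world z) of chamber above 0.062 m or angle between chamber's own z axis and vertical above 0.15 rad).
It fails at once if the chamber is pushed more than 30 mm out of its place (distance of chamber from where it was at the start of the episode above 0.03 m).
It fails at once if a bystander is moved more than 20 mm or picked up (distance of any of objective, oil_bottle, slide_box, dust_cap from where it was at the start of the episode above 0.02 m).
It also fails if it takes over 48 s, if anything falls off the work surface, if the arm or the gripper's body presses on something with over 40 N, if the wrist force passes 120 N, or if a joint passes its speed limit or range.

### The arm

A 7-joint arm with a two-finger parallel gripper is mounted at the origin on the work surface. World frame = base frame: x ahead of the robot, y to its left, z up, the work surface at z = 0. Lengths are in m, angles in rad, forces in N, time in s.
With the tool pointing down it reaches from about 0.425 to 0.925 m from the base axis. Payload 6.8 kg.
Tool frame: the origin (TCP) lies midway between the tips of the shut fingers; the grasp point (between the pads) lies 19 mm behind it (r.grip_point_offset is the z of the grasp point in the tool frame, in m); z points along the fingers, y is the line along which they close (so a half turn about z gives the same grasp; the last joint's range is limited). The gripper opens to 88 mm and grips with 3 to 60 N. Pads are 20 mm wide; open, the fingers measure 115 mm over their backs; the gripper's body (75 mm by 178 mm) begins 61 mm behind the grasp point.
Start: joints at [1.207, 0.477, 0.022, 1.555, -0.011, 1.109, -0.083], TCP at [0.171, -0.653, 0.223] pointing down, gripper open.
Joint ranges: [-2.96, 2.96], [-0.34, 2.1], [-1.41, 1.46], [0.24, 2.44], [-1.37, 4.51], [0.17, 1.92], [-2.96, 2.96]. Speed limits (rad/s): [2.39, 2.39, 3.14, 3.14, 3.14, 3.14, 3.14].

### API

Orientations are given as a unit quaternion [x, y, z, w].
In Python, from workcell import r, get_image gives the robot as it stands.
- The arm moves only by the tool apply_moves, never from a script. Its argument "moves" is a list that holds one entry, the list of rows, each a list of 7 numbers: the turn, a rotation vector about the tool's x, y, z in rad, then the shift along the tool's x, y, z in m, then the gripper's target within -1 to 1 (fully open at 1, half-way at 0, shut at -1). In form: [[[wx, wy, wz, x, y, z, fingers], ...]]. A call has 1 to 20 rows; each row is the pose to reach, as a shift and turn from the pose commanded when the call began, along the tool's axes at that moment; what a row does not reach only later rows make up. A row lasts 1/10 s, in which the tool goes at most 50 mm and 8.59 degrees, less where a joint would pass 70% of its speed; a pose out of reach is approached as far as the arm can. A call with a gripper value outside its range is refused whole. The fingers move at their own pace and stop on an object; the grip force is fixed at half the most. Time passes only in rows, so rows that repeat a pose let the fingers close. It gives the time, the measured TCP pose, the force, the opening and the grip force at its end, in the units of the state.
- r.get_obs(): the state, without advancing time (a new reading comes with each control period).
- get_image(name): name is "side" or "top" or "wrist"; returns a dict with "frame" (400x640x3 uint8, red, green, blue), "K" (3x3 intrinsics, pixels), "R" (3x3) and "t" (3): a world point X has camera coordinates R X + t. Camera axes: x right, y down, z forward; pixel columns grow to the right and rows downward; lengths in m; the calibration is good to about 2 mm. The wrist camera is an equidistant fisheye: a pixel r from the principal point sees the ray r / f radians off the axis. A picture is of the moment at which its call begins. There is no depth.
- r.finish_job(): hands the job in; it is judged then, once.
The state is a dict: "t": time; "q": joint angles; "qd": joint speeds; "joint_efforts": joint torques, N m; "position": TCP position; "tool_rot": TCP orientation; "wrist_force": force on the tool from outside, world axes, zero at the start; "moment": the same for the moment, N m; "grip_width": finger opening in m; "grasp_force": force on a finger pad.
Only numpy, scipy, OpenCV 4.12 (cv2) and the standard library are available. Lean on these libraries where they do the work, as an engineer would, in place of code of your own. Each camera call takes 0.05 s, during which the arm holds its last target. There are 200 camera calls.

## Working session

There is one attempt and no reset: what is moved stays moved. The work goes in short steps, Python scripts to look and compute and a tool call to move; the robot and the scene stay as the last step left them, time stands still between calls to the robot, and variables do not carry over. Pictures are saved under pics/ and viewed, at most 10 in all, crops included, and the job is handed in when it is done.

Besides the shell and the picture viewer there is one more tool, called as name([rows], argument=value, ...), one row to a line, values as JSON. apply_moves: Moves the arm, as the interface text tells. Its arguments: {"type":"object","properties":{"moves":{"type":"array"}},"required":["moves"]}

```bash
mkdir -p pics; python3 - <<'E'
from workcell import r,get_image
import cv2,numpy as np,pickle
d={}
for n in("top","side"):
    g=get_image(n);d[n]=g;cv2.imwrite(f"pics/{n}0.png",g["frame"][:,:,::-1])
    print(n,g["K"].tolist(),np.round(g["R"],3).tolist(),np.round(g["t"],3).tolist())
pickle.dump(d,open("d0.pkl","wb"))
o=r.get_obs();print({k:np.round(o[k],4).tolist() for k in o})
E
```

```text
top [[410.04232044509246, 0.0, 321.1734229277522], [0.0, 410.04232044509246, 201.31083270606644], [0.0, 0.0, 1.0]] [[-0.007, -1.0, 0.008], [-0.997, 0.007, -0.081], [0.081, -0.009, -0.997]] [0.002, 0.466, 1.521]
side [[508.479599755308, 0.0, 329.1789159940722], [0.0, 508.479599755308, 202.15450753225397], [0.0, 0.0, 1.0]] [[-0.994, -0.105, -0.004], [-0.053, 0.537, -0.842], [0.09, -0.837, -0.54]] [0.447, 0.105, 1.5]
{'t': 0.1, 'q': [1.2069, 0.4777, 0.0223, 1.5563, -0.0115, 1.1093, -0.0831], 'qd': [-0.001, -0.0023, 0.0007, -0.0004, 0.0009, -0.0023, -0.0001], 'joint_efforts': [0.0045, -58.409, 1.5402, -27.3316, -0.0541, 0.013, 0.0001], 'position': [0.1706, -0.6525, 0.2218], 'tool_rot': [0.9918, 0.1276, -0.0002, -0.0008], 'wrist_force': [-0.2678, 0.2687, 0.2431], 'moment': [0.0221, -0.0249, 0.0219], 'grasp_force': 0.0, 'grip_width': 0.088}
```

View pics/top0.png

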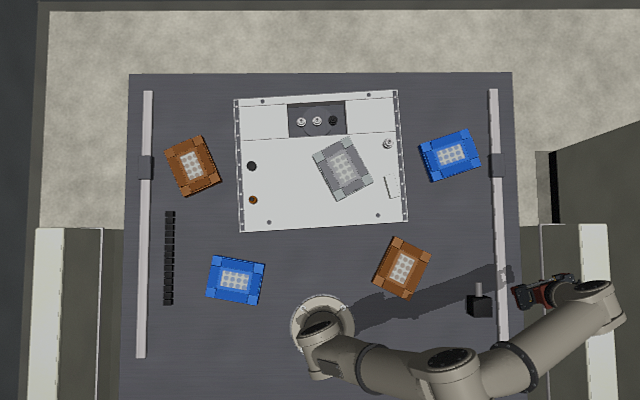

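View pics/side0.png

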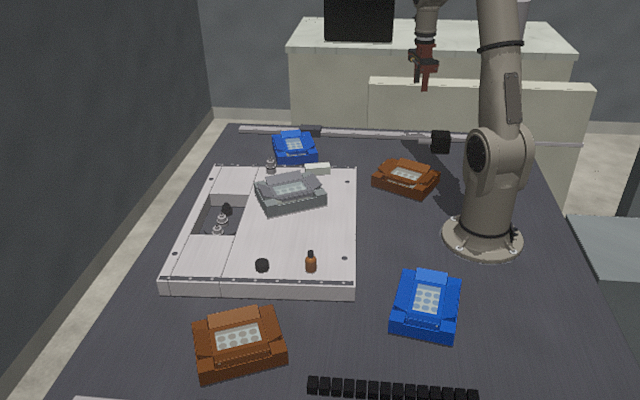

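The things shaped like the chamber are the brown ones at (192,166) and (402,267), the blue ones at (449,155) and (235,280), and the grey one at (343,168) on the stage plate. The grey one fits the description. The objective (388,144) and slide box (392,187) stand to its right, and the dust cap (252,166) and oil bottle (253,200) to its left. I'll confirm in a crop.

```bash
cat > h.py <<'E'
import numpy as np,pickle,cv2
def ray(g,uv,z):
    d=g["R"].T@np.linalg.inv(g["K"])@np.array([uv[0],uv[1],1.]); c=-g["R"].T@g["t"]
    return c+d*(z-c[2])/d[2]
E
python3 - <<'E'
from h import *
d=pickle.load(open("d0.pkl","rb"))
g=d["top"];f=g["frame"]
x0,y0=290,120
c=f[y0:y0+95,x0:x0+120]
cv2.imwrite("pics/crop.png",cv2.resize(c,None,fx=6,fy=6,interpolation=cv2.INTER_CUBIC)[:,:,::-1])
m=((f.max(2)<175)&(f.max(2)>60)).astype(np.uint8)
m[:139]=0;m[208:]=0;m[:,:300]=0;m[:,379:]=0
m=cv2.morphologyEx(m,cv2.MORPH_OPEN,np.ones((3,3)))
k=max(cv2.findContours(m,0,2)[0],key=cv2.contourArea)
b=cv2.minAreaRect(k);print(b,cv2.contourArea(k))
P=np.array([ray(g,p,.095) for p in cv2.boxPoints(b)]);print(P.round(3),np.linalg.norm(np.roll(P,1,0)-P,axis=1))
print(P.mean(0))
# window
w=((f.min(2)>150)).astype(np.uint8);
mm=np.zeros_like(w);cv2.circle(mm,(343,167),20,1,-1);w&=mm
w=cv2.morphologyEx(w,cv2.MORPH_CLOSE,np.ones((5,5)))
k=max(cv2.findContours(w,0,2)[0],key=cv2.contourArea);b=cv2.minAreaRect(k);print(b)
P=np.array([ray(g,p,.095) for p in cv2.boxPoints(b)]);print(P.round(3),np.linalg.norm(np.roll(P,1,0)-P,axis=1),P.mean(0))
for n,p in(("obj",(388,144)),("slide",(392,187))):print(n,ray(g,p,.09))
E
```

```text
((342.32110595703125, 168.59632873535156), (53.50555419921875, 43.34627151489258), 61.69924545288086) 2171.0
[[ 0.626  0.037  0.095]
 [ 0.701 -0.102  0.095]
 [ 0.529 -0.19   0.095]
 [ 0.456 -0.053  0.095]] [0.19288961 0.15727278 0.19385289 0.15586195]
[ 0.57788456 -0.07701619  0.095     ]
((340.6210021972656, 167.88853454589844), (30.4071102142334, 19.39351463317871), 61.3895378112793)
[[ 0.612 -0.014  0.095]
 [ 0.646 -0.076  0.095]
 [ 0.548 -0.127  0.095]
 [ 0.515 -0.066  0.095]] [0.10979784 0.07022934 0.11004475 0.06987188] [ 0.58015736 -0.07093115  0.095     ]
obj [ 0.66735843 -0.24417073  0.09      ]
slide [ 0.51032241 -0.25535708  0.09      ]
```

View pics/crop.png

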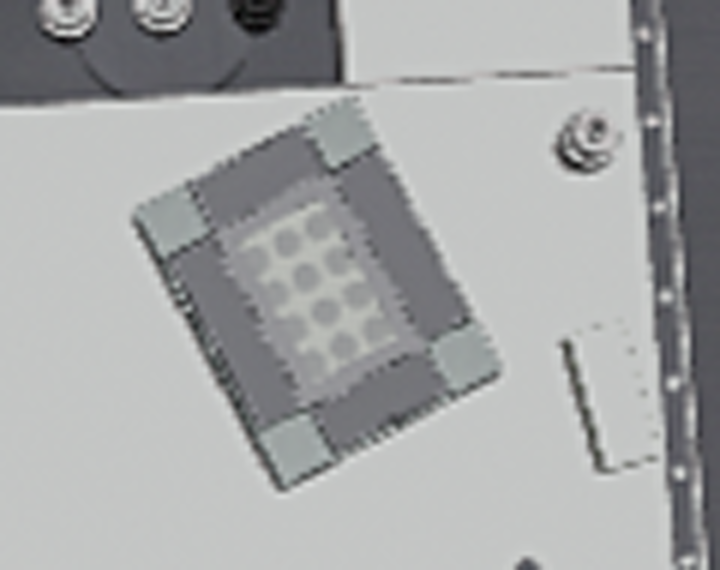

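The crop confirms the grey chamber: four lighter corners, four darker raised flaps and a window in the middle. Its top corners in the crop are about (133,215), (355,97), (500,360) and (270,475). The outline comes to 193 x 156 mm at z = 0.095, against 190 x 150 mm given. Centre is about (0.579,-0.075), yaw about 27.3°. I'll move above it with the gripper shut.

apply_moves([
  [[0, 0, -0.22, 0.27, -0.23, 0, -1], [0, 0, -0.22, 0.27, -0.23, 0, -1], [0, 0, -0.22, 0.27, -0.23, 0, -1], [0, 0, -0.22, 0.27, -0.23, 0, -1], [0, 0, -0.22, 0.27, -0.23, 0, -1], [0, 0, -0.22, 0.27, -0.23, 0, -1], [0, 0, -0.22, 0.54, -0.455, 0, -1], [0, 0, -0.22, 0.54, -0.455, 0, -1], [0, 0, -0.22, 0.54, -0.455, 0, -1], [0, 0, -0.22, 0.54, -0.455, 0, -1], [0, 0, -0.22, 0.54, -0.455, 0, -1], [0, 0, -0.22, 0.54, -0.455, 0, -1], [0, 0, -0.22, 0.54, -0.455, 0, -1], [0, 0, -0.22, 0.54, -0.455, 0, -1], [0, 0, -0.22, 0.54, -0.455, 0, -1], [0, 0, -0.22, 0.54, -0.455, 0, -1], [0, 0, -0.22, 0.54, -0.455, 0, -1], [0, 0, -0.22, 0.54, -0.455, 0, -1], [0, 0, -0.22, 0.54, -0.455, 0, -1], [0, 0, -0.22, 0.54, -0.455, 0, -1]],
])

```text
t: 2.1
position: [0.5777, -0.0775, 0.2228]
tool_rot: [0.972, 0.235, -0.0, 0.0]
wrist_force: [-0.5, -0.2, 0.4]
grip_width: -0.0001
grasp_force: 0.0
```

```bash
cat > m.py <<'E'
from workcell import r,get_image
from h import *
from scipy.spatial.transform import Rotation as Ro
def st():
    o=r.get_obs();print("t",o["t"],"p",np.round(o["position"],4),"F",np.round(o["wrist_force"],1),"w",o["grip_width"])
    return np.array(o["position"]),Ro.from_quat(o["tool_rot"])
def rel(X):
    p,R=st();print("tool x yaw",np.degrees(np.arctan2(*R.as_matrix()[[1,0],0])))
    for n,x in X.items():print(n,np.round(x,4),"->",np.round(R.inv().apply(np.array(x)-p),4))
def chamber(c,yaw):
    y=np.radians(yaw);a=np.array([np.cos(y),np.sin(y),0]);b=np.array([-a[1],a[0],0]);c=np.array([*c,.095])
    return dict(c=c,far=c+.084*a,near=c-.084*a,left=c+.064*b,right=c-.064*b)
E
python3 - <<'E'
from m import *
rel(chamber((.579,-.075),27.3))
g=get_image("wrist");pickle.dump(g,open("w.pkl","wb"));cv2.imwrite("pics/w1.png",g["frame"][:,:,::-1]);print(g["K"])
E
```

```text
t 2.1 p [ 0.5777 -0.0775  0.2228] F [-0.5 -0.2  0.4] w -6.183394213883501e-05
tool x yaw 27.152938253535872
c [ 0.579 -0.075  0.095] -> [ 0.0023 -0.0016  0.1278]
far [ 0.6536 -0.0365  0.095 ] -> [ 0.0863 -0.0019  0.1278]
near [ 0.5044 -0.1135  0.095 ] -> [-0.0817 -0.0014  0.1278]
left [ 0.5496 -0.0181  0.095 ] -> [ 0.0021 -0.0656  0.1278]
right [ 0.6084 -0.1319  0.095 ] -> [0.0024 0.0624 0.1278]
[[309.70691629   0.         321.65956631]
 [  0.         309.70691629 196.57532799]
 [  0.           0.           1.        ]]
```

View pics/w1.png

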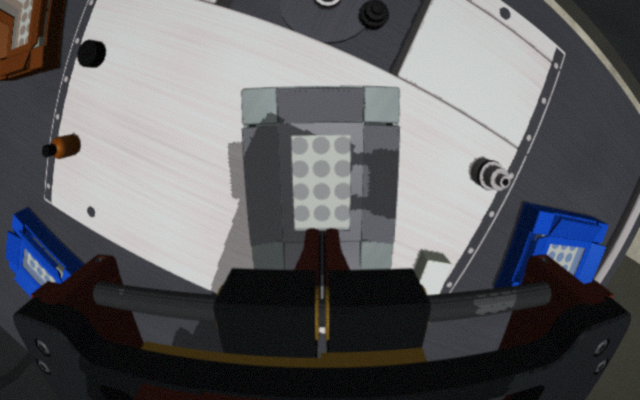

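The wrist view shows the chamber squared up with the tool: window at (292–350, 136–229), far outer corners at (243,88) and (399,88). I'll cast those to check the pose.

```bash
python3 - <<'E'
from m import *
g=pickle.load(open("w.pkl","rb"));K=g["K"];p=np.array([.5777,-.0775]);y=np.radians(27.15)
for u in[(292,136),(350,136),(350,229),(243,88),(399,88),(321,182)]:
    d=np.array([(u[0]-K[0,2]),(u[1]-K[1,2])])/K[0,0];th=np.hypot(*d)
    v=np.array([*(d/th*np.sin(th)),np.cos(th)]);w=g["R"].T@v;c=-g["R"].T@g["t"];X=c+w*(.095-c[2])/w[2]
    e=X[:2]-p;print(u,X.round(4),"chamber-axes rel TCP",np.round([e@[np.cos(y),np.sin(y)],e@[-np.sin(y),np.cos(y)]],4))
E
```

```text
(292, 136) [ 0.6104 -0.0291  0.095 ] chamber-axes rel TCP [0.0512 0.0281]
(350, 136) [ 0.6351 -0.0773  0.095 ] chamber-axes rel TCP [ 0.0512 -0.026 ]
(350, 229) [ 0.5533 -0.1217  0.095 ] chamber-axes rel TCP [-0.0419 -0.0282]
(243, 88) [0.6311 0.0331 0.095 ] chamber-axes rel TCP [0.098 0.074]
(399, 88) [ 0.6977 -0.0967  0.095 ] chamber-axes rel TCP [ 0.098  -0.0718]
(321, 182) [ 0.5833 -0.0735  0.095 ] chamber-axes rel TCP [0.0068 0.0011]
```

Both measurements agree to within about 3 mm. Pressing the far section now.

apply_moves([
  [[0, 0, 0, 0.086, -0.001, 0, -1], [0, 0, 0, 0.086, -0.001, 0, -1], [0, 0, 0, 0.086, -0.001, 0.04, -1], [0, 0, 0, 0.086, -0.001, 0.08, -1], [0, 0, 0, 0.086, -0.001, 0.1, -1], [0, 0, 0, 0.086, -0.001, 0.106, -1], [0, 0, 0, 0.086, -0.001, 0.109, -1], [0, 0, 0, 0.086, -0.001, 0.112, -1], [0, 0, 0, 0.086, -0.001, 0.115, -1], [0, 0, 0, 0.086, -0.001, 0.118, -1], [0, 0, 0, 0.086, -0.001, 0.121, -1], [0, 0, 0, 0.086, -0.001, 0.124, -1], [0, 0, 0, 0.086, -0.001, 0.126, -1], [0, 0, 0, 0.086, -0.001, 0.127, -1], [0, 0, 0, 0.086, -0.001, 0.127, -1]],
])

```text
t: 3.65
position: [0.6536, -0.0362, 0.0953]
tool_rot: [0.972, 0.236, -0.001, -0.0]
wrist_force: [-0.0, -0.2, 0.4]
grip_width: 0.0001
grasp_force: 0.0
```

The tool is at flush height with no residual force, so the far section appears to have snapped. Next the left section, with a lift first.

apply_moves([
  [[0, 0, 0, 0, 0, -0.05, -1], [0, 0, 0, 0, 0, -0.05, -1], [0, 0, 0, -0.042, -0.032, -0.05, -1], [0, 0, 0, -0.084, -0.064, -0.05, -1], [0, 0, 0, -0.084, -0.064, -0.05, -1], [0, 0, 0, -0.084, -0.064, -0.05, -1], [0, 0, 0, -0.084, -0.064, -0.025, -1], [0, 0, 0, -0.084, -0.064, -0.02, -1], [0, 0, 0, -0.084, -0.064, -0.017, -1], [0, 0, 0, -0.084, -0.064, -0.014, -1], [0, 0, 0, -0.084, -0.064, -0.011, -1], [0, 0, 0, -0.084, -0.064, -0.008, -1], [0, 0, 0, -0.084, -0.064, -0.005, -1], [0, 0, 0, -0.084, -0.064, -0.003, -1], [0, 0, 0, -0.084, -0.064, -0.001, -1], [0, 0, 0, -0.084, -0.064, 0, -1], [0, 0, 0, -0.084, -0.064, 0, -1]],
])

```text
t: 5.35
position: [0.55, -0.0177, 0.0954]
tool_rot: [0.972, 0.236, -0.0, 0.0]
wrist_force: [0.1, -0.4, -0.4]
grip_width: 0.0005
grasp_force: 0.0
```

apply_moves([
  [[0, 0, 0, 0, 0, -0.05, -1], [0, 0, 0, 0, 0, -0.05, -1], [0, 0, 0, -0.042, 0.032, -0.05, -1], [0, 0, 0, -0.084, 0.064, -0.05, -1], [0, 0, 0, -0.084, 0.064, -0.05, -1], [0, 0, 0, -0.084, 0.064, -0.05, -1], [0, 0, 0, -0.084, 0.064, -0.025, -1], [0, 0, 0, -0.084, 0.064, -0.02, -1], [0, 0, 0, -0.084, 0.064, -0.017, -1], [0, 0, 0, -0.084, 0.064, -0.014, -1], [0, 0, 0, -0.084, 0.064, -0.011, -1], [0, 0, 0, -0.084, 0.064, -0.008, -1], [0, 0, 0, -0.084, 0.064, -0.005, -1], [0, 0, 0, -0.084, 0.064, -0.003, -1], [0, 0, 0, -0.084, 0.064, -0.001, -1], [0, 0, 0, -0.084, 0.064, 0, -1], [0, 0, 0, -0.084, 0.064, 0, -1]],
])

```text
t: 7.05
position: [0.5048, -0.1128, 0.0956]
tool_rot: [0.972, 0.236, 0.0, -0.0]
wrist_force: [-0.6, 0.6, 0.7]
grip_width: 0.0006
grasp_force: 0.0
```

apply_moves([
  [[0, 0, 0, 0, 0, -0.05, -1], [0, 0, 0, 0, 0, -0.05, -1], [0, 0, 0, 0.042, 0.032, -0.05, -1], [0, 0, 0, 0.084, 0.064, -0.05, -1], [0, 0, 0, 0.084, 0.064, -0.05, -1], [0, 0, 0, 0.084, 0.064, -0.05, -1], [0, 0, 0, 0.084, 0.064, -0.025, -1], [0, 0, 0, 0.084, 0.064, -0.02, -1], [0, 0, 0, 0.084, 0.064, -0.017, -1], [0, 0, 0, 0.084, 0.064, -0.014, -1], [0, 0, 0, 0.084, 0.064, -0.011, -1], [0, 0, 0, 0.084, 0.064, -0.008, -1], [0, 0, 0, 0.084, 0.064, -0.005, -1], [0, 0, 0, 0.084, 0.064, -0.003, -1], [0, 0, 0, 0.084, 0.064, -0.001, -1], [0, 0, 0, 0.084, 0.064, 0, -1], [0, 0, 0, 0.084, 0.064, 0, -1]],
])

```text
t: 8.75
position: [0.6086, -0.1311, 0.0954]
tool_rot: [0.972, 0.236, -0.0, -0.0]
wrist_force: [-0.3, 0.3, 0.2]
grip_width: 0.0007
grasp_force: 0.0
```

apply_moves([
  [[0, 0, 0, 0, 0, -0.05, -1], [0, 0, 0, 0, 0, -0.1, -1], [0, 0, 0, 0, 0, -0.15, -1], [0, 0, 0, -0.05, 0, -0.18, -1], [0, 0, 0, -0.1, -0.03, -0.18, -1], [0, 0, 0, -0.15, -0.06, -0.18, -1], [0, 0, 0, -0.17, -0.064, -0.18, -1], [0, 0, 0, -0.17, -0.064, -0.18, -1], [0, 0, 0, -0.17, -0.064, -0.18, -1]],
])

```text
t: 9.65
position: [0.4281, -0.1526, 0.2762]
tool_rot: [0.972, 0.235, 0.001, 0.001]
wrist_force: [-0.3, -0.3, -0.1]
grip_width: 0.0005
grasp_force: 0.0
```

```bash
python3 - <<'E'
from m import *
st()
g=get_image("wrist");pickle.dump(g,open("w2.pkl","wb"))
s=get_image("side")["frame"];s0=pickle.load(open("d0.pkl","rb"))["side"]["frame"]
f=lambda a:cv2.resize(a[160:225,240:340],(400,260),interpolation=2)
a=np.hstack([f(s0),f(s)]);b=cv2.resize(g["frame"][:300,100:540],(440,300));b=np.pad(b,((0,0),(0,360),(0,0)))
cv2.imwrite("pics/after.png",np.vstack([a,b])[:,:,::-1])
E
```

```text
t 9.65 p [ 0.4281 -0.1526  0.2762] F [-0.3 -0.3 -0.1] w 0.0005319471910530932
```

View pics/after.png

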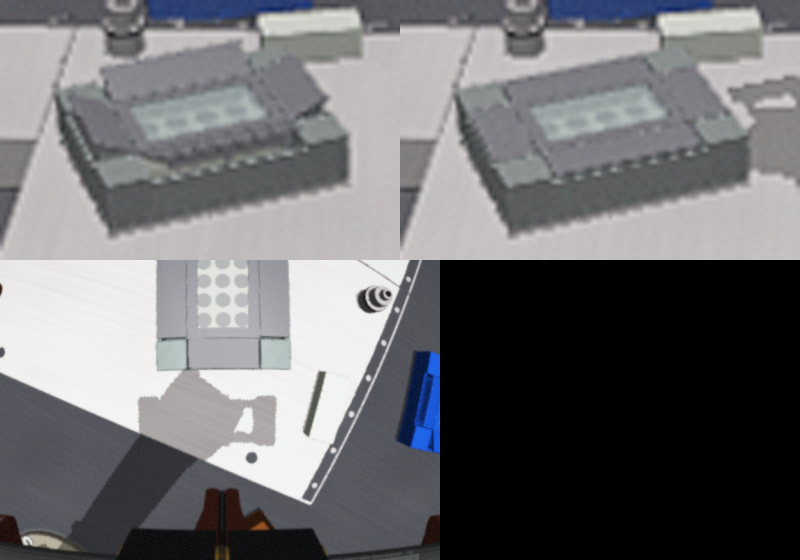

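In the before and after side crops, the four raised flaps (left panel, around (200,100)) are now flush (right panel, around (600,110)). The chamber, objective and slide box have not moved, and the arm is clear. Handing in.

```bash
python3 -c "
from workcell import r
print(r.finish_job())"
```

```text
the job is handed in; nothing more can be done
None
```

I pressed all four rim sections of the grey chamber shut, and the last pictures show them flush and the chamber unmoved; I handed the job in at about 10 s with the arm clear, and no verdict came back.

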